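# Fit the nested diffusers and hold the lamp shutter at half

## Robot

A 6-joint arm with a two-finger parallel gripper is mounted at the origin on the work surface. World frame = base frame: x ahead of the robot, y to its left, z up, the work surface at z = 0. Lengths are in m, angles in rad, forces in N, time in s.
With the tool pointing down it reaches from about 0.25 to 0.725 m from the base axis. Payload 4 kg.
Tool frame: the origin (TCP) lies midway between the tips of the shut fingers; the grasp point (between the pads) lies 19 mm behind it; z points along the fingers, y is the line along which they close (so a half turn about z gives the same grasp; the last joint's range is limited). The gripper opens to 85 mm and grips with 20 to 120 N. Pads are 22 mm wide; open, the fingers measure 114 mm over their backs; the gripper's body (76 mm by 85 mm) begins 54 mm behind the grasp point. The pads swing forward as they close: fully open they stand 13 mm farther back than shut.
Start: joints at [1.259, 0.241, 0.005, 1.335, 0, 1.571], TCP at [0.153, 0.476, 0.231] pointing down, gripper open.
Joint ranges: [-2.72, 2.72], [-1.05, 1.87], [-1.09, 1.28], [-1.99, 2.15], [-1.42, 1.44], [-3.14, 3.14]. Speed limits (rad/s): [2.79, 2.79, 3.14, 3.14, 3.14, 3.14].

## Interface

Orientations are given as a unit quaternion [x, y, z, w].
In Python, from workcell import bot gives the robot as it stands. The module is installed in compiled form; this text tells all that it offers.
- The arm moves only by the tool jog_arm, never from a script. Its argument "deltas" is a list of rows, each an object with "fingers": the opening, from 0 (shut) to 1 (fully open); "delta_pos": the shift along the tool's x, y, z normalised to -1 to 1, where 1 is 300 mm, a list of three; "yaw": the turn about the tool's z normalised to -1 to 1, where 1 is pi/4 rad. A call has 1 to 12 rows; each row is the pose to reach, as a shift and turn from the pose commanded when the call began, along the tool's axes at that moment; what a row does not reach only later rows make up. A row lasts 1/10 s, in which the tool goes at most 50 mm and 8.59 degrees, less where a joint would pass 70% of its speed; a pose out of reach is approached as far as the arm can. A call with a number of a shift or a turn outside -1 to 1 is refused whole. A call with a gripper value outside its range is refused whole. The fingers move at their own pace and stop on an object; the grip force is fixed at half the most. Time passes only in rows, so rows that repeat a pose let the fingers close. It gives the time, the measured TCP pose, the force, the opening and the grip force at its end, in the units of the state.
- bot.get_obs(): the state, without advancing time (a new reading comes with each control period).
- bot.camera(name): name is "scene" or "side" or "wrist"; returns a dict with "image" (400x640x3 uint8, red, green, blue), "range_z" (400x640 float32, m along the optical axis (not along the pixel's ray), 0 where there is no reading), "fx", "fy", "cx", "cy" (pixels), "rvec" (rotation vector, rad) and "tvec" (3), from world to camera coordinates, as OpenCV has them. Camera axes: x right, y down, z forward; pixel columns grow to the right and rows downward; lengths in m; the calibration is good to about 2 mm. A picture is of the moment at which its call begins.
- bot.job_done(): hands the job in; it is judged then, once.
The state is a dict: "clock": time; "joint_pos": joint angles; "joint_vel": joint speeds; "tau": joint torques, N m; "eef_pos": TCP position; "tool_rot": TCP orientation; "ft_force": force on the tool from outside, world axes, zero at the start; "ft_torque": the same for the moment, N m; "grip_width": finger opening in m; "grasp_force": force on a finger pad.
Only numpy, scipy, OpenCV 4.12 (cv2) and the standard library are available. Lean on these libraries where they do the work, as an engineer would, in place of code of your own. Each camera call takes 0.05 s, during which the arm holds its last target. There are 200 camera calls.

## Task

Get the flat-field lamp ready for a half-light exposure: set the small white diffuser cup mouth-down on the lamp's stepped port, then nest the large one mouth-down over it, both fully home, lowered and not dropped, and keep the shutter shut until both are on. Then slide the red shutter tab away from the port, against its return spring, to the half mark, and finish while still holding it there, since it springs shut when let go. Leave the screwdriver, propeller, lens post and screw bin where they are.

Things in the scene. Friction and masses are not known exactly. Their poses are not given: they have to be found in the camera images.
- lamp: Flat-field lamp, screwed down: aluminium housing with a flat black top, 240 mm along its x, 120 mm along its y, 80 mm high (foot plate 260 x 140 x 4 mm). Origin: centre of its underside; z up; its +x is the way the shutter opens. The port lies at x = -60 mm, the red tab (shut) at x = +45 mm, both at y = 0.
- port (a point): Port centre, level with the black top (80 mm over the table); axes as the lamp's. Round its 26 mm hole is a bevelled two-step ring: the lower step, 50 mm across, 4 mm high, carries the small diffuser's rim; the upper collar, 37 mm across, tapered to 30 mm at its top, 12 mm up, fits inside it (2 mm play). The large diffuser goes round the lower step (3.5 mm play), its rim on the black top.
- half_mark (a point): Point on the slide's centre line at the black top's level, level with the long thick white mark across the top (thin short marks: shut and fully open, 20 mm to either side); axes as the lamp's. At half travel the tab's centre is right above it.
- tab (a point): Red flat finger tab with a white centre line, standing up from the slot in the lamp's black top: 10 mm thick along the slide, 24 mm wide across it, 40 mm tall. This point: middle of its foot, at the black top's level; axes as the lamp's (x = opening direction, away from the port).
- shutter (a joint): Travel of the shutter and its tab in m: 0 shut (the spring holds it there), 0.040 fully open, 0.020 half. The spring pulls it shut with about 3 N at 0, 8 N at half and 13 N fully open.
- small_diffuser: Small opal white cup, standing mouth-down: straight-sided, 46 mm outside diameter, 42 mm high, wall 2.5 mm, closed top 3 mm thick, about 45 g. Origin: centre of the mouth rim, i.e. of the underside as it stands mouth-down; z up.
- large_diffuser: Large opal white cup, standing mouth-down: straight-sided, 62 mm outside diameter, 56 mm high, wall 2.5 mm, closed top 3 mm thick, about 85 g. Origin: centre of the mouth rim, i.e. of the underside as it stands mouth-down; z up.
- screwdriver: Screwdriver 190 mm long lying on the table beyond the lamp, along its own x; to be left alone.
- propeller: Small two-blade black propeller with a white hub cone, 200 mm across along its own x, 28 mm high, lying between the robot and the lamp; to be left alone.
- lens_post: Lens in a round black mount on a steel post and foot, 92 mm high, foot 44 mm in diameter, beyond the lamp; to be left alone.
- screw_bin: Open empty blue plastic bin, 60 mm along its x, 90 mm along its y, 35 mm high, on the robot's side of the table; to be left alone.
Mind the look-alikes: they are no part of the job. What is shaped like the large_diffuser but orange is not meant. What is shaped like the small_diffuser but purple is not meant.

How it is judged:
By the outcome, as a careful person would: the job done as asked, in the order asked, and still so for the second after the job is handed in, while the arm keeps its last pose, push and grip.
It also fails if it takes over 64 s, if anything falls off the work surface, if the arm or the gripper's body presses on something with over 40 N, if the wrist force passes 120 N, or if a joint passes its speed limit or range.

## Working session

There is one attempt and no reset: what is moved stays moved. The work goes in short steps, Python scripts to look and compute and a tool call to move; the robot and the scene stay as the last step left them, time stands still between calls to the robot, and variables do not carry over. Pictures are saved under pics/ and viewed, at most 13 in all, crops included, and the job is handed in when it is done.

Besides the shell and the picture viewer there is one more tool, called after "Emit:" by a JSON object that holds its "method" and its "body". jog_arm: Moves the arm, as the interface text tells. Scaled input: -1 to 1 covers 300 mm each way for a shift and pi/4 rad each way for a turn. Its arguments: {"type":"object","properties":{"deltas":{"type":"array","items":{"type":"object","properties":{"fingers":{"type":"number"},"delta_pos":{"type":"array","items":{"type":"number"}},"yaw":{"type":"number"}}}}},"required":["deltas"]}

```bash
mkdir -p pics
cat > h.py <<'E'
import numpy as np, cv2
from workcell import bot
def snap(n,f):
    c=bot.camera(n); cv2.imwrite(f'pics/{f}.png',c['image'][:,:,::-1]); np.savez(f'{f}.npz',**c); return c
def load(f): return dict(np.load(f'{f}.npz'))
def world(c,u,v,z=None):
    R=cv2.Rodrigues(np.array(c['rvec'],float))[0]; t=np.array(c['tvec'],float).ravel()
    ray=np.array([(u-c['cx'])/c['fx'],(v-c['cy'])/c['fy'],1.]); o=-R.T@t; d=R.T@ray
    s=c['range_z'][int(v),int(u)] if z is None else (z-o[2])/d[2]
    return o+s*d
E
python3 - <<'E'
from h import *
print(bot.get_obs())
for n in('scene','side'): snap(n,n+'0')
E
```

```text
{'clock': 0.0, 'joint_pos': array([ 1.25902913e+00,  2.41402708e-01,  3.69593980e-03,  1.33516746e+00,
       -1.31354176e-05,  1.57081340e+00]), 'joint_vel': array([ 0.00085728,  0.00111013, -0.00075947, -0.00054441, -0.00156719,
       -0.00077176]), 'tau': array([-2.02680858e-03, -3.72321582e+01,  2.52405989e+01,  1.70506089e-02,
       -2.83351137e-04,  6.73834620e-06]), 'eef_pos': array([0.15318019, 0.47529278, 0.23040727]), 'tool_rot': array([ 1.55261386e-01,  9.87872878e-01, -1.02737247e-03, -1.54803162e-04]), 'ft_force': array([-0.50429433, -0.13539492,  0.41832629]), 'ft_torque': array([-0.03710256,  0.01063979,  0.01026424]), 'grasp_force': 0.0, 'grip_width': 0.08509645245107655}
```

View pics/scene0.png

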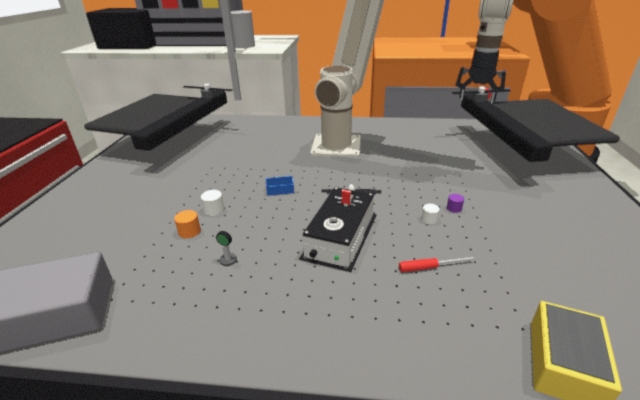

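View pics/side0.png

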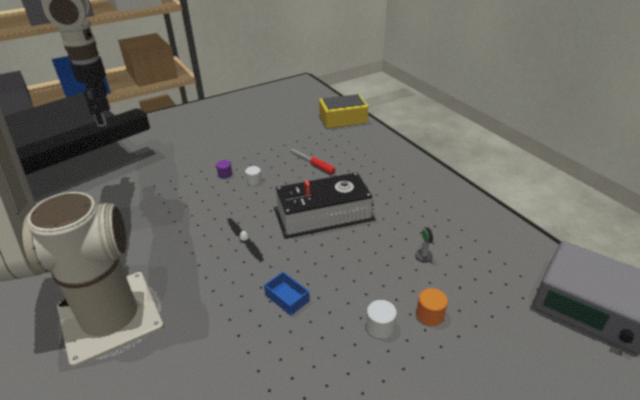

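The scene picture shows the lamp at about (340,225), its port at (333,224) and the red tab at (346,197). The small white cup is at (430,214) next to the purple one at (455,203). The large white cup is at (212,203) next to the orange one at (188,224). Next I'll fit positions from the depth.

Run:
```python
from h import *
for f in('scene0','side0'):
    c=load(f); R=cv2.Rodrigues(c['rvec'].astype(float))[0]; t=c['tvec'].ravel()
    v,u=np.mgrid[:400,:640]; z=c['range_z']
    P=np.stack([(u-c['cx'])/c['fx']*z,(v-c['cy'])/c['fy']*z,z],-1)-t; P=P@R
    np.save(f+'P.npy',P); im=c['image'].astype(int)
    print(f,-R.T@t, c['fx'])
    boxes={'small':(418,200,443,226),'large':(198,186,226,218)} if f=='scene0' else {'small':(244,165,263,188),'large':(362,298,400,340)}
    for n,(a,b,d,e) in boxes.items():
        h=.042 if n=='small' else .056
        p=P[b:e,a:d].reshape(-1,3); top=p[abs(p[:,2]-h)<.006]
        print(n,len(top),top.mean(0),top.min(0),top.max(0))
    box=(295,180,385,265) if f=='scene0' else (270,165,380,235)
    a,b,d,e=box; p=P[b:e,a:d].reshape(-1,3); q=im[b:e,a:d].reshape(-1,3)
    m=abs(p[:,2]-.08)<.005; r=cv2.minAreaRect(p[m][:,:2].astype(np.float32)*1000); print('lamp',m.sum(),r, cv2.boxPoints(r).tolist())
    m=(q[:,0]>150)&(q[:,1]<80)&(p[:,2]>.085); print('tab',m.sum(),p[m].mean(0),p[m].max(0),p[m].min(0))
a=cv2.imread('pics/scene0.png')[180:275,290:390]; b=cv2.imread('pics/side0.png')[165:240,270:380]
cv2.imwrite('pics/c.png',np.hstack([cv2.resize(a,(400,380),interpolation=2),cv2.resize(b,(400,380),interpolation=2)]))
```

```text
scene0 [1.42642079 0.10774941 0.64989356] 377.5944885034174
small 126 [0.50169985 0.30840402 0.04117538] [0.4776644  0.28755746 0.03636418] [0.52192594 0.33038261 0.04509298]
large 195 [ 0.50395445 -0.34017154  0.05536054] [ 0.46986512 -0.37090083  0.05000554] [ 0.53071292 -0.31158697  0.05884203]
lamp 2210 ((597.1563720703125, 55.657535552978516), (121.59894561767578, 243.66802978515625), 75.2876968383789) [[463.87591552734375, 27.793136596679688], [699.5548706054688, -34.090171813964844], [730.4368286132812, 83.52193450927734], [494.75787353515625, 145.40524291992188]]
tab 49 [0.557676   0.06827843 0.1059929 ] [0.56142796 0.07706502 0.12030133] [0.55286939 0.05758196 0.08848771]
side0 [ 0.06537386 -0.83942383  0.84912699] 474.421250687737
small 109 [0.49328389 0.30519199 0.04114076] [0.47103687 0.28407964 0.0361674 ] [0.51605647 0.33446815 0.04460002]
large 555 [ 0.49384289 -0.34593465  0.05547979] [ 0.46478758 -0.37460926  0.05001356] [ 0.52609588 -0.31354255  0.06092766]
lamp 2241 ((594.14111328125, 55.90447998046875), (128.60958862304688, 241.60098266601562), 75.6957015991211) [[461.1978759765625, 23.439697265625], [695.30859375, -36.25306701660156], [727.0843505859375, 88.3692626953125], [492.9736328125, 148.06202697753906]]
tab 7 [ 0.41093805 -0.19483671  0.32758177] [0.55519889 0.06889111 0.84912699] [ 0.06537386 -0.83942383  0.11756864]
```

View pics/c.png

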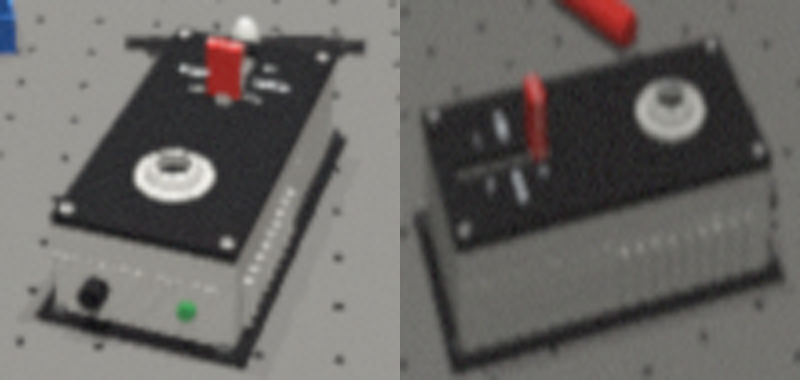

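```bash
cat >> h.py <<'E'
def go(x,y,z,phi=None):
    "row for a target TCP and world angle (deg) of the tool y axis, half turns free"
    o=bot.get_obs(); from scipy.spatial.transform import Rotation as Ro
    R=Ro.from_quat(o['tool_rot']).as_matrix(); d=R.T@(np.array([x,y,z])-o['eef_pos'])/.3
    p=np.degrees(np.arctan2(R[1,1],R[0,1])); w=0 if phi is None else ((p-phi+90)%180-90)
    print('dpos',d.round(4),'yaw',round(w/45,4),'phi now',round(p,2),'eef',o['eef_pos'].round(4),'q6',o['joint_pos'][5].round(2))
E
python3 - <<'E'
from h import *
for f,pts in(('scene0',{'purple':(455,197,.042),'orange':(187,216,.056)}),('side0',{'purple':(224,165,.042),'orange':(432,297,.056)})):
    c=load(f)
    for n,(u,v,z) in pts.items(): print(n,world(c,u,v,z).round(3))
go(.44,.307,.2,72)
E
```

```text
purple [0.435 0.389 0.042]
orange [ 0.613 -0.368  0.056]
purple [0.431 0.377 0.042]
orange [ 0.611 -0.373  0.056]
dpos [-1.082  -0.2407  0.1021] yaw 0.003 phi now 72.14 eef [0.1532 0.4754 0.2305] q6 1.57
```

Run:
```python
from h import *
go(.498,.307,.2,41)
```

```text
dpos [-1.266  -0.1814  0.102 ] yaw 0.6919 phi now 72.14 eef [0.1532 0.4754 0.2305] q6 1.57
```

Emit:
{"method": "jog_arm", "body": {"deltas": [{"delta_pos": [-0.9, -0.18, 0], "yaw": 0, "fingers": 1}, {"delta_pos": [-0.9, -0.18, 0], "yaw": 0, "fingers": 1}, {"delta_pos": [-0.9, -0.18, 0], "yaw": 0, "fingers": 1}, {"delta_pos": [-0.9, -0.18, 0], "yaw": 0, "fingers": 1}, {"delta_pos": [-0.9, -0.18, 0], "yaw": 0, "fingers": 1}, {"delta_pos": [-0.9, -0.18, 0], "yaw": 0, "fingers": 1}, {"delta_pos": [-0.9, -0.18, 0], "yaw": 0, "fingers": 1}]}}

```text
clock: 0.8
eef_pos: [0.3964, 0.3395, 0.2306]
tool_rot: [0.158, 0.987, -0.001, 0.0]
ft_force: [0.1, 0.1, 0.3]
grip_width: 0.0855
grasp_force: 0.0
```

Emit:
{"method": "jog_arm", "body": {"deltas": [{"delta_pos": [-0.366, 0, 0.1], "yaw": 0.69, "fingers": 1}, {"delta_pos": [-0.366, 0, 0.1], "yaw": 0.69, "fingers": 1}, {"delta_pos": [-0.366, 0, 0.1], "yaw": 0.69, "fingers": 1}, {"delta_pos": [-0.366, 0, 0.1], "yaw": 0.69, "fingers": 1}, {"delta_pos": [-0.366, 0, 0.1], "yaw": 0.69, "fingers": 1}, {"delta_pos": [-0.366, 0, 0.1], "yaw": 0.69, "fingers": 1}]}}

```text
clock: 1.4
eef_pos: [0.4974, 0.3085, 0.2011]
tool_rot: [0.413, 0.911, -0.0, -0.0]
ft_force: [0.5, -1.1, 0.2]
grip_width: 0.0852
grasp_force: 0.0
```

Run:
```python
from h import *
c=snap('wrist','w1'); R=cv2.Rodrigues(c['rvec'].astype(float))[0]; print(-R.T@c['tvec'].ravel(), R[2])
go(.498,.307,.2,41)
```

```text
[0.44640943 0.36671073 0.34303395] [ 0.1981734  -0.22754746 -0.95338841]
dpos [-0.0054 -0.0022  0.0045] yaw 0.0058 phi now 41.26 eef [0.4974 0.3087 0.2013] q6 1.41
```

View pics/w1.png

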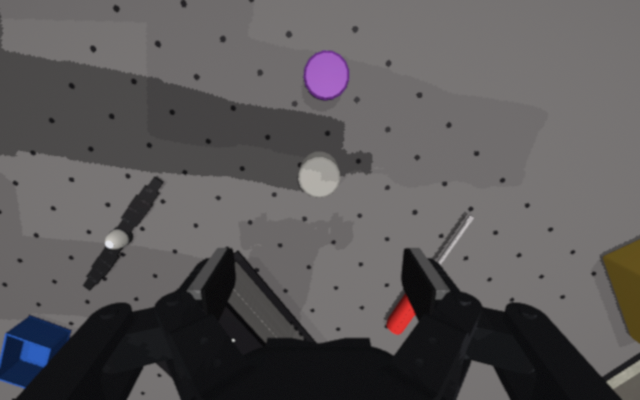

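The wrist view shows the small cup at (320,176), the purple one at (327,76) and the fingers at the bottom.

```bash
cat >> h.py <<'E'
def cloud(c):
    R=cv2.Rodrigues(c['rvec'].astype(float))[0]; v,u=np.mgrid[:400,:640]; z=c['range_z']
    return (np.stack([(u-c['cx'])/c['fx']*z,(v-c['cy'])/c['fy']*z,z],-1)-c['tvec'].ravel())@R
def disc(c,box,h,tol=.005):
    a,b,d,e=box; p=cloud(c)[b:e,a:d].reshape(-1,3); t=p[abs(p[:,2]-h)<tol]
    print('z',np.median(t[:,2]),'disc mm',cv2.minEnclosingCircle((t[:,:2]*1000).astype(np.float32)),'mean',t.mean(0).round(4),len(t))
E
python3 - <<'E'
from h import *
c=load('w1'); disc(c,(285,140,355,215),.042)
print(world(c,320,176,.042))
E
```

```text
z 0.041178460232685836 disc mm ((496.901611328125, 311.053466796875), 22.989219665527344) mean [0.4961 0.3118 0.041 ] 1327
[0.49589614 0.31303844 0.042     ]
```

Run:
```python
from h import *
go(.4965,.3113,.010)
```

```text
dpos [0.0085 0.0036 0.6378] yaw 0.0 phi now 41.26 eef [0.4974 0.3087 0.2013] q6 1.41
```

Emit:
{"method": "jog_arm", "body": {"deltas": [{"delta_pos": [0.0085, 0.0035, 0.16], "yaw": 0, "fingers": 1}, {"delta_pos": [0.0085, 0.0035, 0.3], "yaw": 0, "fingers": 1}, {"delta_pos": [0.0085, 0.0035, 0.45], "yaw": 0, "fingers": 1}, {"delta_pos": [0.0085, 0.0035, 0.55], "yaw": 0, "fingers": 1}, {"delta_pos": [0.0085, 0.0035, 0.637], "yaw": 0, "fingers": 1}, {"delta_pos": [0.0085, 0.0035, 0.637], "yaw": 0, "fingers": 1}, {"delta_pos": [0.0085, 0.0035, 0.637], "yaw": 0, "fingers": 0.3}, {"delta_pos": [0.0085, 0.0035, 0.637], "yaw": 0, "fingers": 0.3}, {"delta_pos": [0.0085, 0.0035, 0.637], "yaw": 0, "fingers": 0.3}, {"delta_pos": [0.0085, 0.0035, 0.637], "yaw": 0, "fingers": 0.3}, {"delta_pos": [0.0085, 0.0035, 0.637], "yaw": 0, "fingers": 0.3}, {"delta_pos": [0.0085, 0.0035, 0.637], "yaw": 0, "fingers": 0.3}]}}

```text
clock: 2.65
eef_pos: [0.4991, 0.3117, 0.0128]
tool_rot: [0.414, 0.91, 0.002, 0.001]
ft_force: [-1.2, 1.3, 6.3]
grip_width: 0.0437
grasp_force: 61.7
```

Emit:
{"method": "jog_arm", "body": {"deltas": [{"delta_pos": [0, 0, -0.05], "yaw": 0, "fingers": 0.3}, {"delta_pos": [0, 0, -0.2], "yaw": 0, "fingers": 0.3}, {"delta_pos": [0, 0, -0.35], "yaw": 0, "fingers": 0.3}, {"delta_pos": [0, 0, -0.5], "yaw": 0, "fingers": 0.3}, {"delta_pos": [0, 0, -0.6], "yaw": 0, "fingers": 0.3}, {"delta_pos": [0, 0, -0.6], "yaw": 0, "fingers": 0.3}, {"delta_pos": [0, 0, -0.6], "yaw": 0, "fingers": 0.3}]}}

```text
clock: 3.35
eef_pos: [0.4979, 0.3108, 0.1916]
tool_rot: [0.414, 0.91, 0.001, 0.001]
ft_force: [0.2, 0.7, -0.7]
grip_width: 0.0438
grasp_force: 61.3
```

Run:
```python
from h import *
c=snap('wrist','w2'); cv2.imwrite('pics/w2.png',c['image'][150:400,150:490,::-1])
o=bot.get_obs(); print(o['grip_width'],o['grasp_force'],o['ft_force'])
go(.655,.041,.19,-12)
```

```text
0.043773898552731234 61.29080332349986 [ 0.4433404  -0.88387122 -1.38364227]
dpos [-1.0226e+00 -1.9310e-01 -1.0000e-04] yaw 1.1796 phi now 41.08 eef [0.497  0.3103 0.19  ] q6 1.41
```

View pics/w2.png

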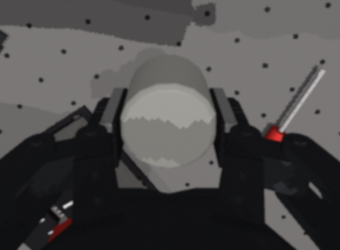

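The cup is held squarely. I'll measure its offset in the hand and head for a viewing pose beside the port.

Run:
```python
from h import *
disc(load('w2'),(262,225,370,325),.22,.012)
go(.636,-.037,.20,-14.7)
```

```text
z 0.2199197340391825 disc mm ((494.76171875, 312.50238037109375), 27.09601402282715) mean [0.4939 0.3138 0.2196] 8067
dpos [-1.177  -0.4117 -0.0334] yaw 1.2396 phi now 41.08 eef [0.497  0.3103 0.19  ] q6 1.41
```

Emit:
{"method": "jog_arm", "body": {"deltas": [{"delta_pos": [-0.15, -0.05, -0.03], "yaw": 0.18, "fingers": 0.3}, {"delta_pos": [-0.3, -0.1, -0.03], "yaw": 0.36, "fingers": 0.3}, {"delta_pos": [-0.45, -0.15, -0.03], "yaw": 0.54, "fingers": 0.3}, {"delta_pos": [-0.6, -0.2, -0.03], "yaw": 0.72, "fingers": 0.3}, {"delta_pos": [-0.75, -0.25, -0.03], "yaw": 0.9, "fingers": 0.3}, {"delta_pos": [-0.88, -0.3, -0.03], "yaw": 1, "fingers": 0.3}, {"delta_pos": [-0.98, -0.34, -0.03], "yaw": 1, "fingers": 0.3}, {"delta_pos": [-0.98, -0.34, -0.03], "yaw": 1, "fingers": 0.3}]}}

```text
clock: 4.2
eef_pos: [0.6136, 0.0174, 0.1964]
tool_rot: [0.733, 0.68, -0.002, -0.001]
ft_force: [0.8, 1.0, -1.5]
grip_width: 0.0435
grasp_force: 61.2
```

Run:
```python
from h import *
go(.636,-.037,.20,-14.7)
```

```text
dpos [-0.1753  0.088  -0.0121] yaw 0.2318 phi now -4.27 eef [0.6136 0.0174 0.1964] q6 1.67
```

Emit:
{"method": "jog_arm", "body": {"deltas": [{"delta_pos": [-0.1, 0.05, -0.01], "yaw": 0.15, "fingers": 0.3}, {"delta_pos": [-0.175, 0.088, -0.01], "yaw": 0.232, "fingers": 0.3}, {"delta_pos": [-0.175, 0.088, -0.01], "yaw": 0.232, "fingers": 0.3}, {"delta_pos": [-0.175, 0.088, -0.01], "yaw": 0.232, "fingers": 0.3}]}}

```text
clock: 4.6
eef_pos: [0.6355, -0.0318, 0.2003]
tool_rot: [0.79, 0.613, -0.001, -0.002]
ft_force: [-0.1, -0.3, -1.2]
grip_width: 0.0439
grasp_force: 61.2
```

Run:
```python
from h import *
snap('wrist','w3'); go(.654,.041,.2,-14.7)
```

```text
dpos [0.2485 0.0004 0.0022] yaw 0.0093 phi now -14.28 eef [ 0.6355 -0.0312  0.2007] q6 1.77
```

View pics/w3.png

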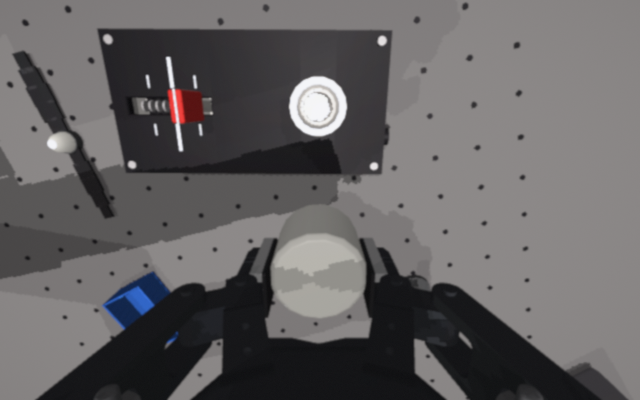

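The wrist view shows the stepped ring at (318,106), the tab at (185,106), the long half mark running from (169,58) to (181,150), and the held cup's top centred at about (319,276).

Run:
```python
from h import *
c=load('w3'); g=cv2.cvtColor(c['image'],cv2.COLOR_RGB2GRAY)
m=(g[68:145,280:360]>100).astype(np.uint8); k=max(cv2.findContours(m,0,1)[0],key=len)+[280,68]
w=np.array([world(c,u,v,.084)[:2] for u,v in k[:,0]])*1000
print('port',cv2.minEnclosingCircle(w.astype(np.float32)),cv2.fitEllipse(w.astype(np.float32)))
P=cloud(c); print('top z',np.median(P[40:60,200:300,2]),'cup top z',np.median(P[255:300,295:340,2]))
zt=np.median(P[255:300,295:340,2])
print('cup', world(c,318.5,276,zt), 'tcp',bot.get_obs()['eef_pos'])
s=c['image'][225:325,262:375]; cv2.imwrite('pics/cup.png',cv2.resize(s[:,:,::-1],None,fx=5,fy=5,interpolation=2))
cor=np.array([world(c,u,v,.08)[:2] for u,v in((97,29),(392,30),(383,174),(125,174))]); print(cor,cor.mean(0))
for n,u,v in(('h1',169,58),('h2',181,150)): print(n,world(c,u,v,.08))
```

```text
port ((653.23876953125, 41.67155456542969), 25.423538208007812) ((653.2379150390625, 41.674476623535156), (49.67784118652344, 50.022926330566406), 74.16810607910156)
top z 0.0792212240034381 cup top z 0.22879127411532965
cup [ 0.63629715 -0.02893884  0.22879127] tcp [ 0.63548147 -0.03122436  0.20067399]
[[ 0.49485697  0.14425583]
 [ 0.72626531  0.08416507]
 [ 0.69755127 -0.03169687]
 [ 0.46331308  0.02799439]] [0.59549666 0.0561796 ]
h1 [0.54294251 0.10983309 0.08      ]
h2 [0.52298386 0.03596196 0.08      ]
```

View pics/cup.png

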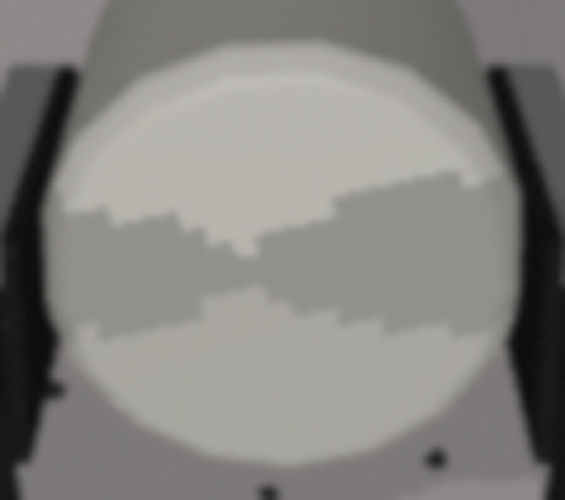

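Run:
```python
from h import *
go(.6524,.0392,.2,-14.7);go(.6524,.0392,.13,-14.7);go(.6524,.0392,.097)
```

```text
dpos [ 0.2414 -0.0033  0.0023] yaw 0.0093 phi now -14.28 eef [ 0.6355 -0.0312  0.2007] q6 1.77
dpos [ 0.2414 -0.0025  0.2356] yaw 0.0093 phi now -14.28 eef [ 0.6355 -0.0312  0.2007] q6 1.77
dpos [ 0.2414 -0.0021  0.3456] yaw 0.0 phi now -14.28 eef [ 0.6355 -0.0312  0.2007] q6 1.77
```

Emit:
{"method": "jog_arm", "body": {"deltas": [{"delta_pos": [0.12, -0.002, 0], "yaw": 0, "fingers": 0.3}, {"delta_pos": [0.241, -0.003, 0.06], "yaw": 0, "fingers": 0.3}, {"delta_pos": [0.241, -0.003, 0.16], "yaw": 0, "fingers": 0.3}, {"delta_pos": [0.241, -0.003, 0.235], "yaw": 0, "fingers": 0.3}, {"delta_pos": [0.241, -0.003, 0.235], "yaw": 0, "fingers": 0.3}, {"delta_pos": [0.241, -0.003, 0.235], "yaw": 0, "fingers": 0.3}, {"delta_pos": [0.241, -0.003, 0.235], "yaw": 0, "fingers": 0.3}]}}

```text
clock: 5.35
eef_pos: [0.6544, 0.0386, 0.1336]
tool_rot: [0.79, 0.613, 0.001, 0.001]
ft_force: [-0.1, 0.8, -0.8]
grip_width: 0.0439
grasp_force: 61.3
```

Run:
```python
from h import *
go(.6524,.0392,.097)
```

```text
dpos [ 0.0003 -0.0073  0.1219] yaw 0.0 phi now -14.32 eef [0.6544 0.0386 0.1336] q6 1.88
```

Emit:
{"method": "jog_arm", "body": {"deltas": [{"delta_pos": [0, -0.006, 0.02], "yaw": 0, "fingers": 0.3}, {"delta_pos": [0, -0.006, 0.05], "yaw": 0, "fingers": 0.3}, {"delta_pos": [0, -0.006, 0.075], "yaw": 0, "fingers": 0.3}, {"delta_pos": [0, -0.006, 0.09], "yaw": 0, "fingers": 0.3}, {"delta_pos": [0, -0.006, 0.09], "yaw": 0, "fingers": 0.3}]}}

```text
clock: 5.85
eef_pos: [0.6511, 0.0384, 0.1034]
tool_rot: [0.79, 0.613, -0.001, -0.001]
ft_force: [-0.1, -0.3, -1.3]
grip_width: 0.0434
grasp_force: 61.3
```

Run:
```python
from h import *
for i in range(2):
    snap('side','s1'); o=bot.get_obs(); print(o['eef_pos'],o['ft_force'])
c=load('s1'); cv2.imwrite('pics/s1.png',cv2.resize(c['image'][140:230,270:390,::-1],None,fx=5,fy=5,interpolation=2))
go(.6524,.0392,.097)
```

```text
[0.65143776 0.03839413 0.10397982] [ 0.139803    0.14942543 -0.63972854]
[0.65169703 0.03840826 0.10443714] [ 0.18005429  0.30208117 -0.23230831]
dpos [0.0031 0.0016 0.0248] yaw 0.0 phi now -14.36 eef [0.6517 0.0384 0.1044] q6 1.88
```

View pics/s1.png

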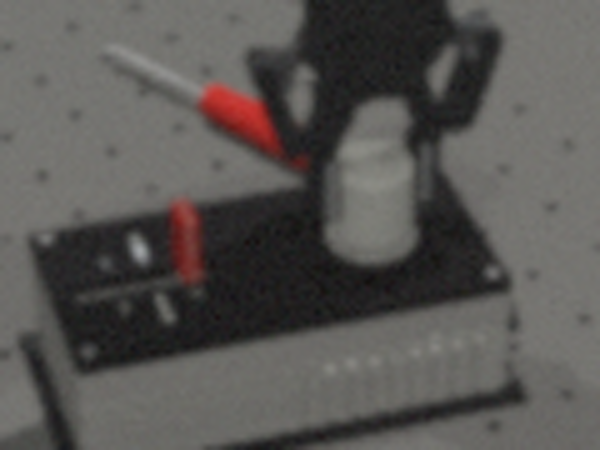

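The cup sits over the ring without touching it, so I'll lower it gently.

Emit:
{"method": "jog_arm", "body": {"deltas": [{"delta_pos": [0.003, 0.0015, 0.006], "yaw": 0, "fingers": 0.3}, {"delta_pos": [0.003, 0.0015, 0.012], "yaw": 0, "fingers": 0.3}, {"delta_pos": [0.003, 0.0015, 0.018], "yaw": 0, "fingers": 0.3}, {"delta_pos": [0.003, 0.0015, 0.022], "yaw": 0, "fingers": 0.3}, {"delta_pos": [0.003, 0.0015, 0.022], "yaw": 0, "fingers": 0.3}]}}

```text
clock: 6.45
eef_pos: [0.6529, 0.0397, 0.0985]
tool_rot: [0.79, 0.613, 0.001, 0.0]
ft_force: [0.8, 1.8, 1.5]
grip_width: 0.0438
grasp_force: 61.5
```

Emit:
{"method": "jog_arm", "body": {"deltas": [{"delta_pos": [0, 0, 0.003], "yaw": 0, "fingers": 0.3}, {"delta_pos": [0, 0, 0.006], "yaw": 0, "fingers": 0.3}, {"delta_pos": [0, 0, 0.006], "yaw": 0, "fingers": 0.3}]}}

```text
clock: 6.75
eef_pos: [0.653, 0.0399, 0.0968]
tool_rot: [0.79, 0.613, 0.001, -0.0]
ft_force: [1.3, 2.2, 2.6]
grip_width: 0.0437
grasp_force: 61.8
```

Emit:
{"method": "jog_arm", "body": {"deltas": [{"delta_pos": [0.003, 0, 0.003], "yaw": 0, "fingers": 0.3}, {"delta_pos": [0.003, 0, 0.006], "yaw": 0, "fingers": 0.3}, {"delta_pos": [0.003, 0, 0.006], "yaw": 0, "fingers": 0.3}]}}

```text
clock: 7.05
eef_pos: [0.6531, 0.0401, 0.0966]
tool_rot: [0.79, 0.613, 0.001, 0.001]
ft_force: [-2.1, 1.6, 10.1]
grip_width: 0.0436
grasp_force: 62.7
```

Emit:
{"method": "jog_arm", "body": {"deltas": [{"delta_pos": [0.002, 0, 0.004], "yaw": 0, "fingers": 0.3}, {"delta_pos": [0.002, 0, 0.008], "yaw": 0, "fingers": 0.3}, {"delta_pos": [0.002, 0, 0.008], "yaw": 0, "fingers": 0.3}]}}

```text
clock: 7.35
eef_pos: [0.6531, 0.0402, 0.0964]
tool_rot: [0.79, 0.613, 0.001, 0.001]
ft_force: [-6.3, 1.0, 19.2]
grip_width: 0.0439
grasp_force: 63.8
```

It stopped solid at TCP z 0.0965, which puts the rim on the step. I'll relax the push and release.

Emit:
{"method": "jog_arm", "body": {"deltas": [{"delta_pos": [0, 0, -0.011], "yaw": 0, "fingers": 0.3}, {"delta_pos": [0, 0, -0.011], "yaw": 0, "fingers": 0.3}, {"delta_pos": [0, 0, -0.011], "yaw": 0, "fingers": 1}, {"delta_pos": [0, 0, -0.011], "yaw": 0, "fingers": 1}, {"delta_pos": [0, 0, -0.011], "yaw": 0, "fingers": 1}, {"delta_pos": [0, 0, -0.011], "yaw": 0, "fingers": 1}, {"delta_pos": [0, 0, -0.011], "yaw": 0, "fingers": 1}, {"delta_pos": [0, 0, -0.05], "yaw": 0, "fingers": 1}, {"delta_pos": [0, 0, -0.18], "yaw": 0, "fingers": 1}, {"delta_pos": [0, 0, -0.34], "yaw": 0, "fingers": 1}, {"delta_pos": [0, 0, -0.34], "yaw": 0, "fingers": 1}]}}

```text
clock: 8.45
eef_pos: [0.6571, 0.041, 0.2038]
tool_rot: [0.79, 0.613, 0.006, 0.004]
ft_force: [0.7, 0.0, 0.8]
grip_width: 0.0855
grasp_force: 0.0
```

Run:
```python
from h import *
c=snap('wrist','w4'); P=cloud(c); p=P.reshape(-1,3)
m=(np.hypot(p[:,0]-.6532,p[:,1]-.0417)<.03)&(p[:,2]>.115)&(p[:,2]<.14)
q=p[m]; print('top z',np.percentile(q[:,2],[2,50,98]),cv2.minEnclosingCircle((q[:,:2]*1000).astype(np.float32)),len(q))
A=np.c_[q[:,:2]-q[:,:2].mean(0),np.ones(len(q))]; i=abs(q[:,2]-np.median(q[:,2]))<.003
print('tilt',np.linalg.lstsq(A[i],q[i,2],rcond=None)[0])
go(.499,-.343,.22,-14.7)
```

```text
top z [0.11918791 0.12490992 0.12630006] ((653.2496948242188, 41.267791748046875), 23.145849227905273) 2348
tilt [-0.00159517 -0.0102354   0.12485815]
dpos [-1.3691 -0.1886 -0.072 ] yaw 0.0077 phi now -14.35 eef [0.6559 0.0409 0.2004] q6 1.88
```

The small cup is seated: its top is level at about 126 mm and centred on the port to within 0.5 mm. Next is the large one.

Emit:
{"method": "jog_arm", "body": {"deltas": [{"delta_pos": [-0.15, -0.02, -0.05], "yaw": 0, "fingers": 1}, {"delta_pos": [-0.95, -0.13, -0.05], "yaw": 0, "fingers": 1}, {"delta_pos": [-0.95, -0.13, -0.05], "yaw": 0, "fingers": 1}, {"delta_pos": [-0.95, -0.13, -0.05], "yaw": 0, "fingers": 1}, {"delta_pos": [-0.95, -0.13, -0.05], "yaw": 0, "fingers": 1}, {"delta_pos": [-0.95, -0.13, -0.05], "yaw": 0, "fingers": 1}, {"delta_pos": [-0.95, -0.13, -0.05], "yaw": 0, "fingers": 1}, {"delta_pos": [-0.95, -0.13, -0.05], "yaw": 0, "fingers": 1}]}}

```text
clock: 9.3
eef_pos: [0.5436, -0.2266, 0.2088]
tool_rot: [0.791, 0.612, 0.0, -0.0]
ft_force: [0.9, -0.1, 0.3]
grip_width: 0.0853
grasp_force: 0.0
```

Emit:
{"method": "jog_arm", "body": {"deltas": [{"delta_pos": [-0.42, -0.06, 0], "yaw": 0, "fingers": 1}, {"delta_pos": [-0.42, -0.06, 0], "yaw": 0, "fingers": 1}, {"delta_pos": [-0.42, -0.06, 0], "yaw": 0, "fingers": 1}, {"delta_pos": [-0.42, -0.06, 0], "yaw": 0, "fingers": 1}, {"delta_pos": [-0.42, -0.06, 0], "yaw": 0, "fingers": 1}]}}

```text
clock: 9.8
eef_pos: [0.4962, -0.3422, 0.2087]
tool_rot: [0.79, 0.614, 0.0, -0.001]
ft_force: [0.2, 0.8, 0.3]
grip_width: 0.0854
grasp_force: 0.0
```

Run:
```python
from h import *
c=snap('wrist','w5'); P=cloud(c); p=P.reshape(-1,3)
m=(np.hypot(p[:,0]-.499,p[:,1]+.343)<.045)&(abs(p[:,2]-.0555)<.004)
q=p[m]; print('top z',np.median(q[:,2]),cv2.minEnclosingCircle((q[:,:2]*1000).astype(np.float32)),len(q),q.mean(0))
x,y=cv2.minEnclosingCircle((q[:,:2]*1000).astype(np.float32))[0]
go(x/1000,y/1000,.022,-14.7)
```

```text
top z 0.05519630391626484 ((498.05828857421875, -341.65447998046875), 30.90953254699707) 2508 [ 0.49828011 -0.3404047   0.0551144 ]
dpos [0.0008 0.0051 0.6228] yaw 0.0102 phi now -14.24 eef [ 0.4965 -0.3417  0.2088] q6 1.22
```

View pics/w5.png

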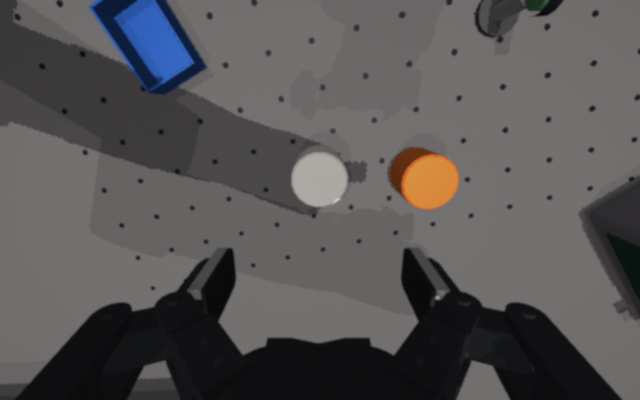

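The white cup is at (320,179) and the orange one at (430,181), leaving room for the right finger. Descending.

Emit:
{"method": "jog_arm", "body": {"deltas": [{"delta_pos": [0, 0.005, 0.15], "yaw": 0, "fingers": 1}, {"delta_pos": [0, 0.005, 0.3], "yaw": 0, "fingers": 1}, {"delta_pos": [0, 0.005, 0.43], "yaw": 0, "fingers": 1}, {"delta_pos": [0, 0.005, 0.54], "yaw": 0, "fingers": 1}, {"delta_pos": [0, 0.005, 0.62], "yaw": 0, "fingers": 1}, {"delta_pos": [0, 0.005, 0.62], "yaw": 0, "fingers": 1}, {"delta_pos": [0, 0.005, 0.62], "yaw": 0, "fingers": 0.5}, {"delta_pos": [0, 0.005, 0.62], "yaw": 0, "fingers": 0.5}, {"delta_pos": [0, 0.005, 0.62], "yaw": 0, "fingers": 0.5}, {"delta_pos": [0, 0.005, 0.62], "yaw": 0, "fingers": 0.5}, {"delta_pos": [0, 0.005, 0.62], "yaw": 0, "fingers": 0.5}]}}

```text
clock: 10.95
eef_pos: [0.4991, -0.3444, 0.0256]
tool_rot: [0.79, 0.613, 0.001, 0.002]
ft_force: [-0.2, 2.1, 6.2]
grip_width: 0.0603
grasp_force: 65.4
```

Emit:
{"method": "jog_arm", "body": {"deltas": [{"delta_pos": [0, 0, -0.05], "yaw": 0, "fingers": 0.5}, {"delta_pos": [0, 0, -0.2], "yaw": 0, "fingers": 0.5}, {"delta_pos": [0, 0, -0.35], "yaw": 0, "fingers": 0.5}, {"delta_pos": [0, 0, -0.5], "yaw": 0, "fingers": 0.5}, {"delta_pos": [0, 0, -0.65], "yaw": 0, "fingers": 0.5}, {"delta_pos": [0, 0, -0.73], "yaw": 0, "fingers": 0.5}, {"delta_pos": [0, 0, -0.73], "yaw": 0, "fingers": 0.5}]}}

```text
clock: 11.65
eef_pos: [0.4991, -0.3452, 0.2479]
tool_rot: [0.79, 0.613, 0.002, 0.005]
ft_force: [0.5, 0.2, -0.3]
grip_width: 0.0605
grasp_force: 65.3
```

Run:
```python
from h import *
o=bot.get_obs(); print(o['ft_force'])
go(.632,-.045,.24,-14.7)
```

```text
[ 0.52780347  0.24290927 -0.29946383]
dpos [1.0795 0.1805 0.0242] yaw 0.0073 phi now -14.37 eef [ 0.4991 -0.3452  0.2479] q6 1.22
```

Emit:
{"method": "jog_arm", "body": {"deltas": [{"delta_pos": [0.12, 0.02, 0.02], "yaw": 0, "fingers": 0.5}, {"delta_pos": [0.28, 0.05, 0.02], "yaw": 0, "fingers": 0.5}, {"delta_pos": [0.44, 0.07, 0.02], "yaw": 0, "fingers": 0.5}, {"delta_pos": [0.6, 0.1, 0.02], "yaw": 0, "fingers": 0.5}, {"delta_pos": [0.76, 0.13, 0.02], "yaw": 0, "fingers": 0.5}, {"delta_pos": [0.9, 0.15, 0.02], "yaw": 0, "fingers": 0.5}, {"delta_pos": [1.0, 0.18, 0.02], "yaw": 0, "fingers": 0.5}, {"delta_pos": [1.0, 0.18, 0.02], "yaw": 0, "fingers": 0.5}, {"delta_pos": [1.0, 0.18, 0.02], "yaw": 0, "fingers": 0.5}, {"delta_pos": [1.0, 0.18, 0.02], "yaw": 0, "fingers": 0.5}]}}

```text
clock: 12.65
eef_pos: [0.623, -0.0673, 0.2351]
tool_rot: [0.79, 0.613, -0.001, -0.001]
ft_force: [-0.3, 0.4, 0.4]
grip_width: 0.0604
grasp_force: 65.2
```

Run:
```python
from h import *
c=snap('wrist','w6'); P=cloud(c)
s=c['image'][60:360,150:490,::-1]; cv2.imwrite('pics/w6.png',cv2.resize(s,None,fx=2,fy=2,interpolation=2))
q=P[260:310,290:350].reshape(-1,3); print('cup top',np.median(q,0))
go(.632,-.045,.24,-14.7)
```

```text
cup top [ 0.62340524 -0.06800317  0.2648593 ]
dpos [ 0.0806  0.0099 -0.015 ] yaw 0.0055 phi now -14.45 eef [ 0.6231 -0.0677  0.2355] q6 1.72
```

View pics/w6.png

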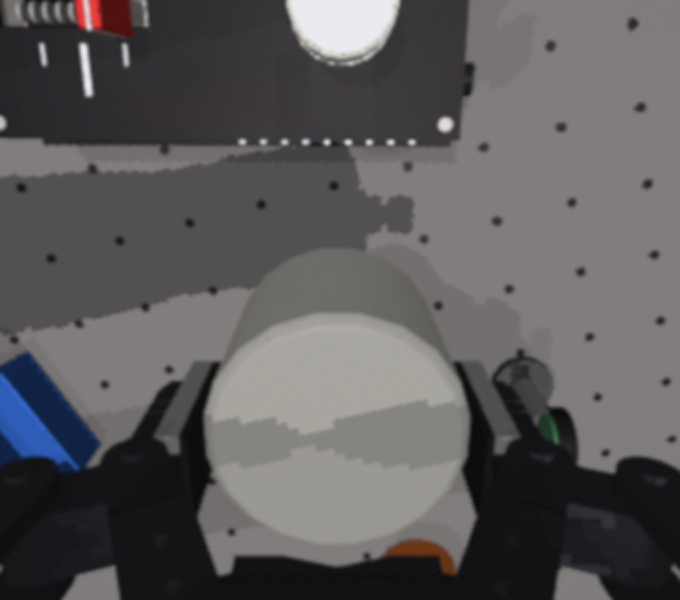

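The large cup is held with its top centred at about (318.7,274.2) in the full image.

Run:
```python
from h import *
c=load('w6'); o=bot.get_obs()['eef_pos']; w=world(c,318.7,274.2,.2655); print(w,o,w-o)
t=np.array([.6532,.0415])-(w-o)[:2]; print(t)
go(*t,.235,-14.7); go(*t,.165)
```

```text
[ 0.62442114 -0.06236572  0.2655    ] [ 0.62307924 -0.06766764  0.23551376] [0.0013419  0.00530192 0.02998624]
[0.6518581  0.03619808]
dpos [0.3592 0.0065 0.0015] yaw 0.0055 phi now -14.45 eef [ 0.6231 -0.0677  0.2355] q6 1.72
dpos [0.3593 0.0068 0.2349] yaw 0.0 phi now -14.45 eef [ 0.6231 -0.0677  0.2355] q6 1.72
```

Emit:
{"method": "jog_arm", "body": {"deltas": [{"delta_pos": [0.13, 0.006, 0], "yaw": 0, "fingers": 0.5}, {"delta_pos": [0.26, 0.006, 0], "yaw": 0, "fingers": 0.5}, {"delta_pos": [0.365, 0.006, 0.05], "yaw": 0, "fingers": 0.5}, {"delta_pos": [0.365, 0.006, 0.15], "yaw": 0, "fingers": 0.5}, {"delta_pos": [0.365, 0.006, 0.23], "yaw": 0, "fingers": 0.5}, {"delta_pos": [0.365, 0.006, 0.23], "yaw": 0, "fingers": 0.5}, {"delta_pos": [0.365, 0.006, 0.23], "yaw": 0, "fingers": 0.5}, {"delta_pos": [0.365, 0.006, 0.23], "yaw": 0, "fingers": 0.5}]}}

```text
clock: 13.5
eef_pos: [0.6538, 0.0382, 0.1692]
tool_rot: [0.79, 0.613, 0.001, 0.001]
ft_force: [0.8, -0.4, -0.8]
grip_width: 0.0602
grasp_force: 65.2
```

Run:
```python
from h import *
go(.652,.038,.115,-14.7)
```

```text
dpos [-0.0023 -0.0062  0.1806] yaw 0.0056 phi now -14.45 eef [0.6538 0.0382 0.1692] q6 1.88
```

Lowering slowly and checking the force partway.

Emit:
{"method": "jog_arm", "body": {"deltas": [{"delta_pos": [0, -0.005, 0.01], "yaw": 0, "fingers": 0.5}, {"delta_pos": [0, -0.005, 0.03], "yaw": 0, "fingers": 0.5}, {"delta_pos": [0, -0.005, 0.05], "yaw": 0, "fingers": 0.5}, {"delta_pos": [0, -0.005, 0.065], "yaw": 0, "fingers": 0.5}, {"delta_pos": [0, -0.005, 0.08], "yaw": 0, "fingers": 0.5}, {"delta_pos": [0, -0.005, 0.08], "yaw": 0, "fingers": 0.5}]}}

```text
clock: 14.1
eef_pos: [0.6507, 0.0396, 0.1419]
tool_rot: [0.79, 0.613, -0.001, -0.001]
ft_force: [-0.2, 0.2, -1.6]
grip_width: 0.0606
grasp_force: 65.2
```

Emit:
{"method": "jog_arm", "body": {"deltas": [{"delta_pos": [0, 0, 0.02], "yaw": 0, "fingers": 0.5}, {"delta_pos": [0, 0, 0.04], "yaw": 0, "fingers": 0.5}, {"delta_pos": [0, 0, 0.06], "yaw": 0, "fingers": 0.5}, {"delta_pos": [0, 0, 0.08], "yaw": 0, "fingers": 0.5}, {"delta_pos": [0, 0, 0.09], "yaw": 0, "fingers": 0.5}, {"delta_pos": [0, 0, 0.09], "yaw": 0, "fingers": 0.5}]}}

```text
clock: 14.7
eef_pos: [0.6508, 0.0395, 0.1152]
tool_rot: [0.79, 0.613, -0.001, -0.0]
ft_force: [0.2, -0.3, -1.1]
grip_width: 0.0604
grasp_force: 65.2
```

Run:
```python
from h import *
go(.652,.038,.1055,-14.7)
```

```text
dpos [-0.0039  0.0051  0.0324] yaw 0.0077 phi now -14.35 eef [0.6508 0.0395 0.1152] q6 1.88
```

Emit:
{"method": "jog_arm", "body": {"deltas": [{"delta_pos": [-0.0025, 0.0045, 0.006], "yaw": 0, "fingers": 0.5}, {"delta_pos": [-0.0025, 0.0045, 0.012], "yaw": 0, "fingers": 0.5}, {"delta_pos": [-0.0025, 0.0045, 0.018], "yaw": 0, "fingers": 0.5}, {"delta_pos": [-0.0025, 0.0045, 0.024], "yaw": 0, "fingers": 0.5}, {"delta_pos": [-0.0025, 0.0045, 0.03], "yaw": 0, "fingers": 0.5}, {"delta_pos": [-0.0025, 0.0045, 0.03], "yaw": 0, "fingers": 0.5}]}}

```text
clock: 15.3
eef_pos: [0.6522, 0.0385, 0.1067]
tool_rot: [0.79, 0.613, -0.0, -0.0]
ft_force: [-0.4, 0.2, -0.8]
grip_width: 0.0604
grasp_force: 65.2
```

Emit:
{"method": "jog_arm", "body": {"deltas": [{"delta_pos": [0, 0, 0.004], "yaw": 0, "fingers": 0.5}, {"delta_pos": [0, 0, 0.008], "yaw": 0, "fingers": 0.5}, {"delta_pos": [0, 0, 0.008], "yaw": 0, "fingers": 0.5}]}}

```text
clock: 15.6
eef_pos: [0.6526, 0.0385, 0.1056]
tool_rot: [0.79, 0.613, 0.0, 0.0]
ft_force: [-1.8, 0.5, 3.4]
grip_width: 0.0606
grasp_force: 65.5
```

Emit:
{"method": "jog_arm", "body": {"deltas": [{"delta_pos": [0, 0, 0.004], "yaw": 0, "fingers": 0.5}, {"delta_pos": [0, 0, 0.006], "yaw": 0, "fingers": 0.5}, {"delta_pos": [0, 0, 0.006], "yaw": 0, "fingers": 0.5}]}}

```text
clock: 15.9
eef_pos: [0.6526, 0.0386, 0.1056]
tool_rot: [0.79, 0.613, 0.001, 0.001]
ft_force: [-4.3, 0.5, 10.7]
grip_width: 0.0606
grasp_force: 66.4
```

It bottomed out at exactly the expected 0.1056. I'll relax, release, rise, and move to a point above the tab for viewing.

Emit:
{"method": "jog_arm", "body": {"deltas": [{"delta_pos": [0, 0, -0.006], "yaw": 0, "fingers": 0.5}, {"delta_pos": [0, 0, -0.006], "yaw": 0, "fingers": 0.5}, {"delta_pos": [0, 0, -0.006], "yaw": 0, "fingers": 1}, {"delta_pos": [0, 0, -0.006], "yaw": 0, "fingers": 1}, {"delta_pos": [0, 0, -0.006], "yaw": 0, "fingers": 1}, {"delta_pos": [0, 0, -0.006], "yaw": 0, "fingers": 1}, {"delta_pos": [0, 0, -0.006], "yaw": 0, "fingers": 1}, {"delta_pos": [0, 0, -0.05], "yaw": 0, "fingers": 1}, {"delta_pos": [0, 0, -0.18], "yaw": 0, "fingers": 1}, {"delta_pos": [0, 0, -0.3], "yaw": 0, "fingers": 1}, {"delta_pos": [0, 0, -0.3], "yaw": 0, "fingers": 1}]}}

```text
clock: 17.0
eef_pos: [0.6561, 0.0387, 0.201]
tool_rot: [0.79, 0.613, 0.005, 0.004]
ft_force: [0.2, 0.9, 0.5]
grip_width: 0.0852
grasp_force: 0.0
```

Run:
```python
from h import *
c=snap('wrist','w7'); P=cloud(c); p=P.reshape(-1,3)
m=(np.hypot(p[:,0]-.6532,p[:,1]-.0417)<.04)&(p[:,2]>.13)&(p[:,2]<.145)
q=p[m]; print('top z',np.percentile(q[:,2],[2,50,98]),cv2.minEnclosingCircle((q[:,:2]*1000).astype(np.float32)),len(q))
im=c['image'].astype(int); r=(im[...,0]>120)&(im[...,1]<70)&(P[...,2]>.112)&(P[...,2]<.13)
print('tab top',np.median(P[r],0),cv2.minAreaRect((P[r][:,:2]*1000).astype(np.float32)),r.sum())
go(.5525,.067,.2,-14.7)
```

```text
top z [0.13274813 0.13523028 0.13660426] ((653.091064453125, 39.97227478027344), 31.1323299407959) 4623
tab top [0.55358642 0.0688599  0.11969577] ((552.0326538085938, 68.2043228149414), (23.75969123840332, 9.712204933166504), 74.08386993408203) 182
dpos [ 0.0071 -0.3539 -0.0096] yaw 0.0076 phi now -14.36 eef [0.6549 0.0386 0.198 ] q6 1.88
```

View pics/w7.png

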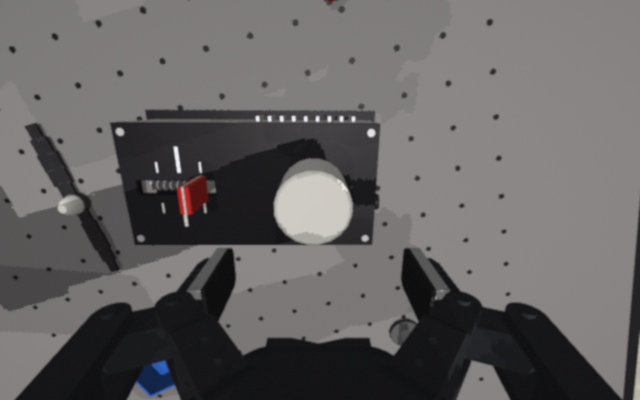

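The large cup is home: its top is at 136 mm and level. The tab top is at (552,68) mm. Now the tab.

Emit:
{"method": "jog_arm", "body": {"deltas": [{"delta_pos": [0.007, -0.12, -0.01], "yaw": 0.007, "fingers": 1}, {"delta_pos": [0.007, -0.27, -0.01], "yaw": 0.007, "fingers": 1}, {"delta_pos": [0.007, -0.356, -0.01], "yaw": 0.007, "fingers": 1}, {"delta_pos": [0.007, -0.356, 0.08], "yaw": 0.007, "fingers": 1}, {"delta_pos": [0.007, -0.356, 0.16], "yaw": 0.007, "fingers": 1}, {"delta_pos": [0.007, -0.356, 0.16], "yaw": 0.007, "fingers": 1}, {"delta_pos": [0.007, -0.356, 0.16], "yaw": 0.007, "fingers": 1}]}}

```text
clock: 17.75
eef_pos: [0.5489, 0.0669, 0.1446]
tool_rot: [0.792, 0.611, -0.001, -0.0]
ft_force: [0.6, -0.2, 0.5]
grip_width: 0.0848
grasp_force: 0.0
```

Run:
```python
from h import *
go(.552,.068,.092,-14.7)
```

```text
dpos [0.0061 0.0093 0.1754] yaw 0.0007 phi now -14.67 eef [0.5489 0.0669 0.1446] q6 1.95
```

Emit:
{"method": "jog_arm", "body": {"deltas": [{"delta_pos": [0.006, 0.009, 0.06], "yaw": 0, "fingers": 1}, {"delta_pos": [0.006, 0.009, 0.12], "yaw": 0, "fingers": 1}, {"delta_pos": [0.006, 0.009, 0.17], "yaw": 0, "fingers": 1}, {"delta_pos": [0.006, 0.009, 0.17], "yaw": 0, "fingers": 1}, {"delta_pos": [0.006, 0.009, 0.17], "yaw": 0, "fingers": 0.4}, {"delta_pos": [0.006, 0.009, 0.17], "yaw": 0, "fingers": 0.4}, {"delta_pos": [0.006, 0.009, 0.17], "yaw": 0, "fingers": 0.4}]}}

```text
clock: 18.45
eef_pos: [0.5536, 0.0682, 0.0953]
tool_rot: [0.792, 0.611, 0.001, 0.001]
ft_force: [-0.1, 0.6, -0.3]
grip_width: 0.0438
grasp_force: 0.0
```

Run:
```python
from h import *
o=bot.get_obs(); print(o['grip_width'],o['ft_force'])
go(.552,.068,.092,-14.7)
```

```text
0.043778624773766796 [-0.14170021  0.56585929 -0.32971681]
dpos [-0.0019 -0.005   0.0109] yaw 0.0005 phi now -14.68 eef [0.5536 0.0682 0.0953] q6 1.95
```

Centred. Closing on the tab.

Emit:
{"method": "jog_arm", "body": {"deltas": [{"delta_pos": [-0.002, -0.005, 0.005], "yaw": 0, "fingers": 0.4}, {"delta_pos": [-0.002, -0.005, 0.005], "yaw": 0, "fingers": 0.2}, {"delta_pos": [-0.002, -0.005, 0.005], "yaw": 0, "fingers": 0}, {"delta_pos": [-0.002, -0.005, 0.005], "yaw": 0, "fingers": 0}, {"delta_pos": [-0.002, -0.005, 0.005], "yaw": 0, "fingers": 0}, {"delta_pos": [-0.002, -0.005, 0.005], "yaw": 0, "fingers": 0}, {"delta_pos": [-0.002, -0.005, 0.005], "yaw": 0, "fingers": 0}]}}

```text
clock: 19.15
eef_pos: [0.5517, 0.0676, 0.0927]
tool_rot: [0.792, 0.611, 0.0, 0.001]
ft_force: [3.3, -1.6, 0.2]
grip_width: 0.009
grasp_force: 59.3
```

Run:
```python
from h import *
o=bot.get_obs(); print(o['grip_width'],o['ft_force'],o['grasp_force'])
go(.552-.0193,.068+.0051,o['eef_pos'][2],-14.7)
```

```text
0.00898635332955885 [ 3.31090104 -1.63848587  0.15868814] 59.29478466510773
dpos [ 0.0016 -0.0658 -0.0001] yaw 0.0003 phi now -14.69 eef [0.5517 0.0676 0.0927] q6 1.95
```

Emit:
{"method": "jog_arm", "body": {"deltas": [{"delta_pos": [0, -0.015, 0], "yaw": 0, "fingers": 0}, {"delta_pos": [0, -0.03, 0], "yaw": 0, "fingers": 0}, {"delta_pos": [0, -0.045, 0], "yaw": 0, "fingers": 0}, {"delta_pos": [0, -0.058, 0], "yaw": 0, "fingers": 0}, {"delta_pos": [0, -0.065, 0], "yaw": 0, "fingers": 0}, {"delta_pos": [0, -0.065, 0], "yaw": 0, "fingers": 0}, {"delta_pos": [0, -0.065, 0], "yaw": 0, "fingers": 0}, {"delta_pos": [0, -0.065, 0], "yaw": 0, "fingers": 0}]}}

```text
clock: 19.95
eef_pos: [0.5334, 0.0725, 0.0927]
tool_rot: [0.792, 0.611, 0.001, 0.001]
ft_force: [6.1, -2.5, -2.6]
grip_width: 0.0088
grasp_force: 59.0
```

Run:
```python
from h import *
o=bot.get_obs(); d=np.array([-.967,.254]); print(o['ft_force'],o['ft_force'][:2]@d, (o['eef_pos'][:2]-[.552,.068])@d)
go(.5326,.0727,o['eef_pos'][2],-14.7)
a=snap('scene','z1')['image'][170:270,280:400,::-1]; b=snap('side','z2')['image'][150:240,260:380,::-1]
cv2.imwrite('pics/z.png',np.hstack([cv2.resize(a,(400,333),interpolation=2),cv2.resize(b,(400,333),interpolation=2)]))
```

```text
[ 6.1300729  -2.50045392 -2.55787278] -6.562895794078959 0.01914421817875379
dpos [ 0.0001 -0.0027 -0.    ] yaw 0.0002 phi now -14.69 eef [0.5334 0.0725 0.0927] q6 1.96
```

View pics/z.png

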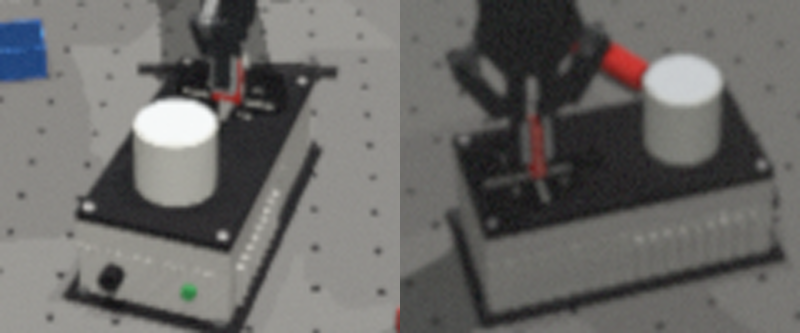

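Emit:
{"method": "jog_arm", "body": {"deltas": [{"delta_pos": [0, -0.003, 0], "yaw": 0, "fingers": 0}, {"delta_pos": [0, -0.003, 0], "yaw": 0, "fingers": 0}, {"delta_pos": [0, -0.003, 0], "yaw": 0, "fingers": 0}]}}

```text
clock: 20.35
eef_pos: [0.5327, 0.0726, 0.0927]
tool_rot: [0.792, 0.611, 0.001, 0.001]
ft_force: [7.0, -2.9, -2.2]
grip_width: 0.0093
grasp_force: 59.0
```

Run:
```python
from h import *
o=bot.get_obs(); d=np.array([-.967,.254]); print(o['ft_force'][:2]@d, (o['eef_pos'][:2]-[.552,.068])@d,o['eef_pos'])
c=snap('side','z3'); a=load('side0')
def red(c,h):
    im=c['image'].astype(int); w=np.clip(im[...,0]-1.6*im[...,1]-20,0,None)[160:215,280:325]
    v,u=np.mgrid[160:215,280:325]; out=[]
    for r in range(165,212):
        s=w[r-160]
        if s.sum()>40: out.append((r,round((s*u[r-160]).sum()/s.sum(),2),s.sum()))
    return out
for x in(a,c):
    r=red(x,0); print(r[-9:])
    # near-side foot edge: lowest rows; intersect with z=.084 (just above top)
    for row,col,_ in r[-5:-2]: w=world(x,col,row,.085); print(row,((w[:2]-[.552,.068])@d*1000).round(2))
im=cv2.resize(c['image'][170:220,275:335,::-1],None,fx=10,fy=10,interpolation=2); cv2.imwrite('pics/z3.png',im)
```

```text
-7.506778081235763 0.019852525319645185 [0.53268685 0.07263272 0.09270277]
[(185, np.float64(306.31), np.float64(107.99999999999999)), (186, np.float64(305.97), np.float64(62.59999999999998)), (187, np.float64(305.87), np.float64(50.799999999999976)), (188, np.float64(305.63), np.float64(58.39999999999999)), (189, np.float64(305.6), np.float64(41.599999999999994)), (190, np.float64(305.75), np.float64(52.59999999999998)), (191, np.float64(306.64), np.float64(60.59999999999999)), (192, np.float64(306.82), np.float64(72.79999999999998)), (193, np.float64(306.83), np.float64(70.79999999999998))]
189 -0.08
190 0.71
191 -0.42
[(165, np.float64(322.82), np.float64(278.59999999999997)), (166, np.float64(322.75), np.float64(262.2)), (167, np.float64(322.73), np.float64(244.19999999999996)), (168, np.float64(322.89), np.float64(170.79999999999998)), (169, np.float64(323.42), np.float64(84.39999999999999))]
165 -78.22
166 -76.54
167 -75.0
```

View pics/z3.png

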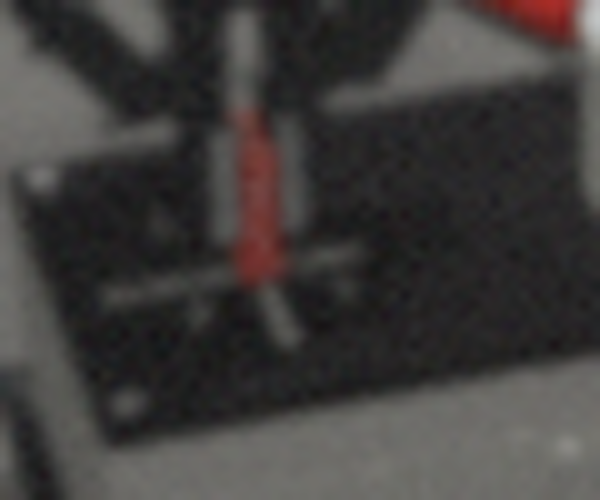

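The tab's foot, at (260,280), lines up with the long mark that emerges at (263,290). Travel is about 19.9 mm at 7.5 N, and the grip is steady. Handing in.

```bash
python3 -c "
from workcell import bot
print(bot.job_done())"
```

```text
the job is handed in; nothing more can be done
None
```

I seated the small diffuser and then the large one fully home on the port, opened the shutter to half (about 19.9 mm) only after both were on, and handed the job in with the gripper still holding the tab there; no verdict came back.

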